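# Clamp the relief on the carving stand

### The arm

A 6-joint arm with a two-finger parallel gripper is mounted at the origin on the work surface. World frame = base frame: x ahead of the robot, y to its left, z up, the work surface at z = 0. Lengths are in mm, angles in rad, forces in N, time in s.
With the tool pointing down it reaches from about 300 to 850 mm from the base axis. Payload 4.2 kg.
Tool frame: the origin (TCP) lies at the very end of the fingers, on their centre line; the grasp point (between the pads) lies 19 mm behind it; z points along the fingers, y is the line along which they close (so a half turn about z gives the same grasp; the last joint's range is limited). The gripper opens to 91 mm and grips with 3 to 60 N. Pads are 32 mm wide; open, the fingers measure 118 mm over their backs; the gripper's body (76 mm by 178 mm) begins 60 mm behind the grasp point.
Start: joints at [1.268, 0.32, 1.565, -0, 1.257, -0.02], TCP at [160.453, 552.176, 213.976] pointing down, gripper open.
Joint ranges: [-3.11, 3.11], [-0.84, 2.01], [0.21, 2.61], [-1.34, 4.49], [0.05, 2.63], [-2.56, 2.56]. Speed limits (rad/s): [2.57, 2.57, 3.14, 3.14, 3.14, 3.14].

### API

Orientations are given as a unit quaternion [x, y, z, w].
In Python, from plant import env, optics gives the robot as it stands. The module is installed in compiled form; this text tells all that it offers.
- The arm moves only by the shell command python3 -m jog 'ROWS' [FORCE]. ROWS is text: rows parted by semicolons, each of 7 numbers parted by spaces: the gripper's target within -1 to 1 (fully open at 1, half-way at 0, shut at -1), then the shift along the tool's x, y, z as a fraction of full scale, then the turn, a rotation vector about the tool's x, y, z as a fraction of full scale. A call has 1 to 10 rows; each row shifts and turns the commanded pose from where the row before left it, along the tool's axes as they then stand; what a row does not reach is not made up. Full scale, the value 1, is 50 cm for a shift and 90 degrees for a turn. A row lasts 1/10 s, in which the tool goes at most 50 mm and 8.59 degrees, less where a joint would pass 70% of its speed; a pose out of reach is approached as far as the arm can. A call with a number of a shift or a turn outside -1 to 1 is refused whole. A call with a gripper value outside its range is refused whole. The fingers move at their own pace and stop on an object; FORCE is the grip in N (left out, the last holds). Time passes only in rows, so rows that do not move let the fingers close. It gives the time, the measured TCP pose, the force, the opening and the grip force at its end, in the units of the state.
- env.get_state(): the state, without advancing time (a new reading comes with each control period).
- optics.camera(name): name is "scene" or "top" or "wrist"; returns the picture (400x640x3 uint8, red, green, blue); there is no depth.
- optics.camera_params(name): a dict with "fx", "fy", "cx", "cy" (pixels), "camera_from_world" (4x4, takes a point from world to camera coordinates); the wrist camera has in their place "tool_from_camera" (4x4, takes a point from camera to tool coordinates, whose origin is the TCP and whose axes are the flange's). Camera axes: x right, y up, looking along -z (the intrinsics and any distortion apply to the point x, -y, -z); pixel columns grow to the right and rows downward; lengths in mm; the calibration is good to about 2 mm. A picture is of the moment at which its call begins: read the wrist's pose just before it. camera_params takes no time and is no camera call.
- env.sign_off(): hands the job in; it is judged then, once.
The state is a dict: "clock": time; "joints": joint angles; "dq": joint speeds; "tau": joint torques, N m; "tool_pos": TCP position; "orientation": TCP orientation; "wrist_force": force on the tool from outside, world axes, zero at the start; "ft_torque": the same for the moment, N m; "grip_width": finger opening in mm; "grip_force": force on a finger pad.
Only numpy, scipy, OpenCV 4.12 (cv2) and the standard library are available. Lean on these libraries where they do the work, as an engineer would, in place of code of your own. Each camera call takes 0.05 s, during which the arm holds its last target. There are 200 camera calls.

### The job

Take the loose wooden batten off the lip of the sloping carving stand, where it is in the way of the wing knobs, and lay it flat on the floor of the offcut tray. Then tighten the four wing knobs of the clamp frame clockwise and crosswise, in two passes: first bring each to about half way, following each corner with the one diagonally opposite, and only when all four are half way go round again in the same crosswise fashion and turn each fully home to its stop. Do not bump the carving, and leave everything else on the bench where it is.

Things in the scene. Friction and masses are not known exactly. Their poses are not given: they have to be found in the camera images.
- stand: Fixed carving stand, 250 mm wide, origin under its centre on the bench; x is level and points up-slope (towards the robot, roughly: the slope faces away from the robot), y to its left. Its plywood board slopes 25 degrees, rising along +x: lower edge of the board's top face at x -113 mm, z 45 mm; 250 mm long up the slope.
- frame_low (a point): Middle of the board's lower edge, on the top face of the aluminium clamp frame (14 mm thick, 240 mm up the slope, 220 mm across); axes of the stand. A lip along this edge stands 6 mm above the frame. The knobs stand 46 and 204 mm up the slope from here, 75 mm left and right.
- side_clamp_top (a point): Top of a steel side clamp fixed to the stand's left edge (125 mm up the slope, 98 to 136 mm left of the middle, 22 mm wide); it rises 75 mm over the board.
- carving: The relief carving held in the frame's window, fixed to the stand (origin and axes are the stand's). Its boss, 66 mm across and 70 mm high over the board (56 mm over the frame), stands in the middle between the four knobs, 126 mm up the slope. Must not be bumped (over 4 N).
- batten: Loose pale wooden offcut 24 x 150 x 32 mm (x, y, z; z stands off the slope at the start), about 80 g. Origin at the centre of its underside. It starts lying across the slope on the clamp frame, against the lip, within 20 mm of the middle.
- batten_center (a point): Centre of the batten, 16 mm over its underside.
- tray: Fixed open plywood offcut tray, 200 x 170 x 45 mm (x, y, z), walls 6 mm, floor 6 mm; origin at the centre of its underside. It stands either on the robot's left or right of the stand. Its +y side is taken by fixed strips up to 50 mm high which reach from y = 46 mm to the wall; the rest of the floor is free.
- tray_free (a point): Middle of the free part of the tray's floor (free 188 mm along the tray's x, about 120 mm along y), 6 mm above the bench; axes of the tray.
- knob_low_left (a joint): Tightening angle in rad of the wing knob at the low left corner of the clamp frame (low = foot of the slope; left and right as seen from the foot looking up the slope, so the stand's +y is left): 0 = wing lying straight across the slope, grows clockwise seen from above, 1.6 = hard stop, tight (wing straight up and down the slope). Starts anywhere between 0 and 0.35. Friction (about 0.12 N m) keeps it where it is left; no spring.
- knob_low_left_grip (a point): Centre of that knob's wing: a black bar 54 mm long, 12 mm wide, 22 mm deep, its underside 18 mm above the clamp frame, on a 20 mm round hub. The point's z is the knob's axis, square to the slope and 25 degrees from vertical; its y runs along the wing and turns with it.
- knob_low_right (a joint): Tightening angle in rad of the wing knob at the low right corner of the clamp frame (low = foot of the slope; left and right as seen from the foot looking up the slope, so the stand's +y is left): 0 = wing lying straight across the slope, grows clockwise seen from above, 1.6 = hard stop, tight (wing straight up and down the slope). Starts anywhere between 0 and 0.35. Friction (about 0.12 N m) keeps it where it is left; no spring.
- knob_low_right_grip (a point): Centre of that knob's wing: a black bar 54 mm long, 12 mm wide, 22 mm deep, its underside 18 mm above the clamp frame, on a 20 mm round hub. The point's z is the knob's axis, square to the slope and 25 degrees from vertical; its y runs along the wing and turns with it.
- knob_high_left (a joint): Tightening angle in rad of the wing knob at the high left corner of the clamp frame (low = foot of the slope; left and right as seen from the foot looking up the slope, so the stand's +y is left): 0 = wing lying straight across the slope, grows clockwise seen from above, 1.6 = hard stop, tight (wing straight up and down the slope). Starts anywhere between 0 and 0.35. Friction (about 0.12 N m) keeps it where it is left; no spring.
- knob_high_left_grip (a point): Centre of that knob's wing: a black bar 54 mm long, 12 mm wide, 22 mm deep, its underside 18 mm above the clamp frame, on a 20 mm round hub. The point's z is the knob's axis, square to the slope and 25 degrees from vertical; its y runs along the wing and turns with it.
- knob_high_right (a joint): Tightening angle in rad of the wing knob at the high right corner of the clamp frame (low = foot of the slope; left and right as seen from the foot looking up the slope, so the stand's +y is left): 0 = wing lying straight across the slope, grows clockwise seen from above, 1.6 = hard stop, tight (wing straight up and down the slope). Starts anywhere between 0 and 0.35. Friction (about 0.12 N m) keeps it where it is left; no spring.
- knob_high_right_grip (a point): Centre of that knob's wing: a black bar 54 mm long, 12 mm wide, 22 mm deep, its underside 18 mm above the clamp frame, on a 20 mm round hub. The point's z is the knob's axis, square to the slope and 25 degrees from vertical; its y runs along the wing and turns with it.
- plane: Bystander: block plane, 200 x 56 mm, 110 mm high, on the side of the stand away from the tray; origin under its centre.
- gouge_narrow: Bystander: gouge 260 mm long, 28 mm high, lying on the robot's right, beyond the tray or plane; origin under the middle, x towards its blade.
- g_clamp: Bystander: steel G-clamp lying flat on the robot's left, about 200 x 130 mm, 30 mm high; origin under its middle.
There are look-alikes about, which are no part of the job. There is more than one size of the batten; the one meant has the size given above.

How it is judged (in metres and radians):
On the way, in this order (a step that is already met when the one before it is completed fails the run):
1. the batten lies on the floor of the offcut tray, let go (x of batten_center in the frame of tray between -0.06 and 0.06 m and y of batten_center in the frame of tray between -0.085 and 0.085 m and z of batten_center in the frame of tray below 0.035 m and contact force between batten and the fingers below 0.1 N and linear speed of batten below 0.03 m/s), for 0.2 s.
2. all four knobs are about half way: each past 0.55 rad, none past 1.2 (value of joint knob_low_left between 0.55 and 1.2 rad and value of joint knob_high_right between 0.55 and 1.2 rad and value of joint knob_low_right between 0.55 and 1.2 rad and value of joint knob_high_left between 0.55 and 1.2 rad), for 0.1 s.
3. all four knobs are fully home: each past 1.45 rad (value of joint each of knob_low_left, knob_high_right, knob_low_right, knob_high_left above 1.45 rad), for 0.2 s.
At the end, for the whole second after the job is handed in: The batten lies at rest inside the tray on its floor (its centre within 60 mm along x and inside the walls along y, less than 35 mm above the bench), and all four knobs stand past 1.45 rad (stop at 1.6) (all of step 3 and x of batten_center in the frame of tray between -0.06 and 0.06 m and y of batten_center in the frame of tray between -0.085 and 0.085 m and z of batten_center in the frame of tray below 0.035 m and linear speed of batten below 0.02 m/s); the robot touches nothing.
It fails at once if first pass not crosswise: two neighbouring knobs past 0.55 rad while the other two are not ((value of joint each of knob_low_left, knob_low_right above 0.55 rad and value of joint each of knob_high_right, knob_high_left below 0.55 rad) or (value of joint each of knob_low_left, knob_high_left above 0.55 rad and value of joint each of knob_high_right, knob_low_right below 0.55 rad) or (value of joint each of knob_high_right, knob_low_right above 0.55 rad and value of joint each of knob_low_left, knob_high_left below 0.55 rad) or (value of joint each of knob_high_right, knob_high_left above 0.55 rad and value of joint each of knob_low_left, knob_low_right below 0.55 rad)).
It fails at once if second pass not crosswise: two neighbouring knobs past 1.2 rad while the other two are not ((value of joint each of knob_low_left, knob_low_right above 1.2 rad and value of joint each of knob_high_right, knob_high_left below 1.2 rad) or (value of joint each of knob_low_left, knob_high_left above 1.2 rad and value of joint each of knob_high_right, knob_low_right below 1.2 rad) or (value of joint each of knob_high_right, knob_low_right above 1.2 rad and value of joint each of knob_low_left, knob_high_left below 1.2 rad) or (value of joint each of knob_high_right, knob_high_left above 1.2 rad and value of joint each of knob_low_left, knob_low_right below 1.2 rad)).
It fails at once if a knob goes past 1.2 rad while another is still below 0.55 rad (value of joint any of knob_low_left, knob_high_right, knob_low_right, knob_high_left above 1.2 rad and value of joint any of knob_low_left, knob_high_right, knob_low_right, knob_high_left below 0.55 rad).
It fails at once if the carving is bumped (over 4 N) (contact force between carving and anything else above 4 N).
It fails at once if a bystander is moved more than 25 mm (distance of any of plane, gouge_narrow, g_clamp from where it was at the start of the episode above 0.025 m).
It also fails if it takes over 72 s, if anything falls off the work surface, if the arm or the gripper's body presses on something with over 40 N, if the wrist force passes 120 N, or if a joint passes its speed limit or range.

## Working session

There is one attempt and no reset: what is moved stays moved. The work goes in short steps, Python scripts to look and compute and a shell command to move; the robot and the scene stay as the last step left them, time stands still between calls to the robot, and variables do not carry over. Pictures are saved under pics/ and viewed, at most 10 in all, crops included, and the job is handed in when it is done.

```bash
mkdir -p pics
python3 - <<'E'
from plant import env, optics
import cv2, numpy as np
for n in ("scene","top"):
    im=optics.camera(n); cv2.imwrite(f"pics/{n}0.png",im[:,:,::-1])
    p=optics.camera_params(n); print(n,{k:(np.round(v,3).tolist() if k=="camera_from_world" else v) for k,v in p.items()})
print(optics.camera_params("wrist")); print(env.get_state())
E
```

```text
scene {'fx': 392.0948654827458, 'fy': 392.0948654827458, 'cx': 323.03081376220496, 'cy': 195.20344686929974, 'camera_from_world': [[0.354, 0.935, -0.008, -160.075], [-0.783, 0.302, 0.544, 323.764], [0.511, -0.186, 0.839, -1688.069], [0.0, 0.0, 0.0, 1.0]]}
top {'fx': 506.7869886850432, 'fy': 506.7869886850432, 'cx': 319.39437819383903, 'cy': 206.8084196699175, 'camera_from_world': [[-0.025, -1.0, 0.014, 6.952], [0.997, -0.024, 0.068, -523.046], [-0.067, 0.015, 0.998, -1448.423], [0.0, 0.0, 0.0, 1.0]]}
{'fx': 333.56098489794977, 'fy': 333.56098489794977, 'cx': 316.742671994703, 'cy': 198.30896582191585, 'tool_from_camera': array([[-3.39405879e-04,  9.62501469e-01,  2.71276254e-01,
         7.74374040e+01],
       [ 9.99999941e-01,  3.41365556e-04,  3.99629863e-05,
        -8.73889209e-01],
       [-5.41399364e-05,  2.71276252e-01, -9.62501528e-01,
        -1.70022744e+02],
       [ 0.00000000e+00,  0.00000000e+00,  0.00000000e+00,
         1.00000000e+00]])}
{'clock': 0.1, 'joints': array([ 1.26801733e+00,  3.20196464e-01,  1.56554235e+00, -3.01644379e-05,
        1.25737712e+00, -2.00049321e-02]), 'dq': array([-0.00111648, -0.00031834, -0.00216485, -0.0010117 , -0.00172311,
       -0.0010199 ]), 'tau': array([ 5.67098614e-04, -4.13329554e+01, -2.32509452e+01,  7.27953343e-02,
        4.20462212e-02, -5.41323777e-05]), 'tool_pos': array([160.31626244, 551.7386722 , 213.22814208]), 'orientation': array([ 1.40911786e-01,  9.90021863e-01, -7.54047346e-04, -1.08232137e-04]), 'wrist_force': array([-0.25078623,  0.05745624,  0.02654622]), 'ft_torque': array([-0.00847878, -0.01382334,  0.02933609]), 'grip_force': 0.0, 'grip_width': 91.2554206401457}
```

View pics/top0.png

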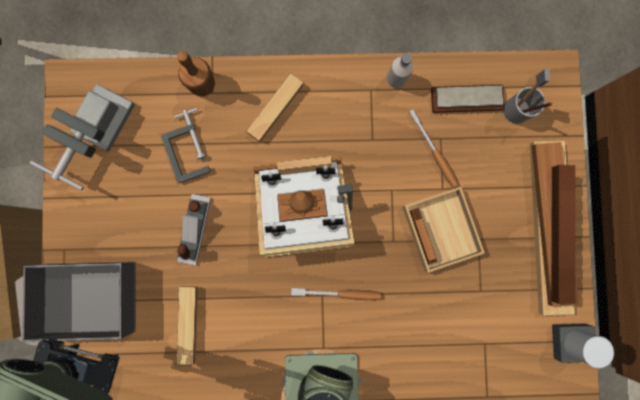

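View pics/scene0.png

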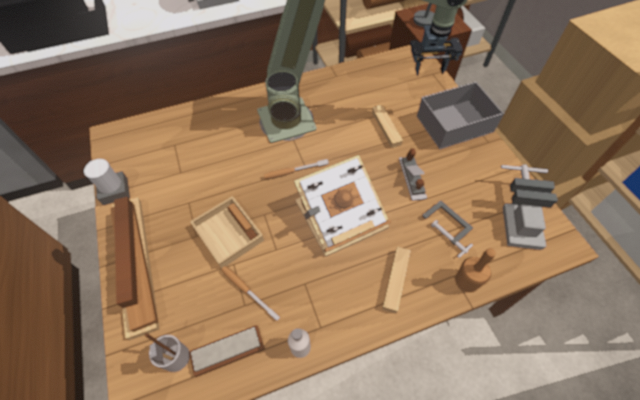

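The top view shows the stand at about (304,207) with its foot at the top of the picture, the tray at (445,230) on the robot's right, the plane at (193,230) and the arm's base at (325,380). The scene view agrees.

Batten candidates in the top view:
- Pale bar on the stand lip, (304,162).
- Longer loose plank, (276,107).
- Plank near the robot, (187,325).
- Brown strip in the tray, (422,235), which is fixed.

I choose the one on the lip. Next is a close crop.

Run:
```python
import cv2
a=cv2.imread("pics/top0.png")
c=cv2.resize(a[148:268,240:365],None,fx=4.8,fy=4.8,interpolation=cv2.INTER_CUBIC); cv2.imwrite("pics/c1.png",c)
c=cv2.resize(a[180:280,395:495],None,fx=5,fy=5,interpolation=cv2.INTER_CUBIC); cv2.imwrite("pics/c2.png",c)
```

```text
(no output)
```

View pics/c1.png

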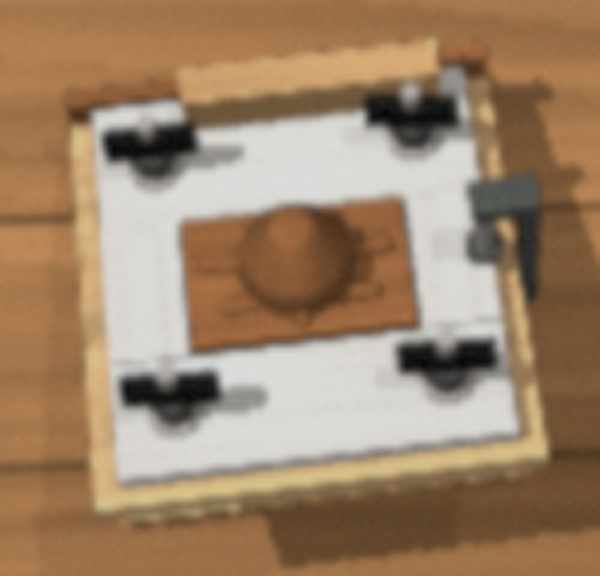

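View pics/c2.png

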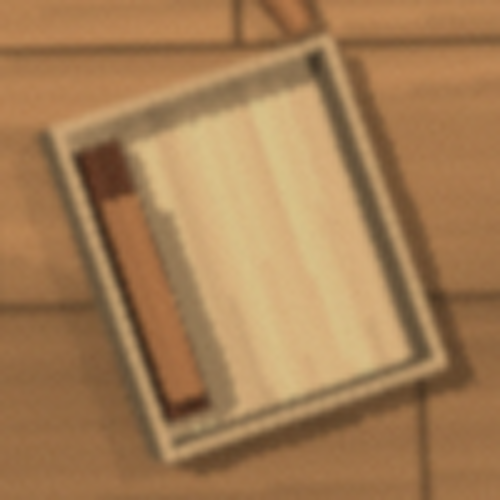

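The crops show:
- **Batten:** pale, on the lip, from about (180,88) to (438,55) in the crop.
- **Wing knobs:** (150,142), (412,110), (168,388) and (447,355).
- **Tray:** rim corners at (50,130), (330,38), (445,368) and (168,460), with the strips on its left (+y) side.

Next I fit the poses.

```bash
cat > h.py <<'E'
import numpy as np, cv2
from plant import env, optics
from scipy.optimize import least_squares
from scipy.spatial.transform import Rotation as R
A=np.radians(25); U=np.array([np.cos(A),0,np.sin(A)]); N=np.array([-np.sin(A),0,np.cos(A)]); Y=np.array([0,1.,0])
FL=np.array([-113,0,45.])+14*N
def sp(s,y,h): return FL+s*U+y*Y+h*N          # stand-frame point: up slope, left, above frame
KN={'LL':(46,75),'LR':(46,-75),'HL':(204,75),'HR':(204,-75)}
def w(pose,p): x,y,a=pose; p=np.asarray(p,float); c,s=np.cos(a),np.sin(a); return np.array([x+c*p[0]-s*p[1],y+s*p[0]+c*p[1],p[2]])
def px(P,pw,T=None):
    T=P["camera_from_world"] if T is None else T
    q=T[:3,:3]@pw+T[:3,3]; return np.array([P["cx"]+P["fx"]*q[0]/-q[2],P["cy"]+P["fy"]*(-q[1])/-q[2]])
def wristT(st):
    P=optics.camera_params("wrist"); M=np.eye(4); M[:3,:3]=R.from_quat(st["orientation"]).as_matrix(); M[:3,3]=st["tool_pos"]
    return P,np.linalg.inv(M@P["tool_from_camera"])
def fit(P,T,pts,pix,x0,free=3):
    f=lambda v:np.concatenate([px(P,w(v,p),T)-q for p,q in zip(pts,pix)])
    r=least_squares(f,x0,x_scale=[100,100,1],loss='soft_l1'); return r.x,np.round(r.fun.reshape(-1),1) if r.fun.size else 0, np.round(f(r.x).reshape(-1,2),1)
E
python3 - <<'E'
from h import *
P=optics.camera_params("top"); T=P["camera_from_world"]
print("cam",-T[:3,:3].T@T[:3,3])
d=lambda c,s,o:[(np.array(q)+.5)/s-.5+o for q in c]
pts=[sp(*KN['LR'],31),sp(*KN['LL'],31),sp(*KN['HR'],31),sp(*KN['HL'],31),sp(245,-110,0),sp(245,110,0)]
S,_,e=fit(P,T,pts,d([(150,142),(412,110),(168,388),(447,355),(120,485),(520,435)],4.8,np.array([240,148])),[550,30,np.pi])
print("stand",S,e.tolist())
t=[(100,85,45),(100,-85,45),(-100,-85,45),(-100,85,45)]
Tr,_,e=fit(P,T,t,d([(50,130),(330,38),(445,368),(168,460)],5,np.array([395,180])),[450,-250,.3])
print("tray",Tr,e.tolist()); print("free",w(Tr,(0,-19,6)))
print("batten top pix pred", px(P,w(S,sp(12,0,32))), px(P,w(S,sp(12,75,32))),px(P,w(S,sp(12,-75,32))))
print("batten c",w(S,sp(12,0,16)))
for k in KN: print(k,w(S,sp(*KN[k],29)))
# view pose for wrist: vertical tool such that cam sees stand centre
E
```

```text
cam [ 424.39692888   16.62747329 1480.25876605]
stand [519.84988404  42.65260698   3.23802006] [[-0.1, -0.4], [-0.1, -0.3], [0.4, -0.2], [-0.0, -0.3], [-0.5, 0.6], [0.4, 0.7]]
tray [ 4.48712227e+02 -3.58497596e+02  2.97071390e-01] [[-0.1, -0.2], [0.0, -0.6], [0.6, 0.1], [-0.5, 0.8]]
free [ 454.27392857 -376.66535513    6.        ]
batten top pix pred [296.84489785 162.96677564] [323.80199325 159.75897471] [269.82465264 166.18209118]
batten c [634.11941933  53.70560135  77.26065275]
LL [616.13747193 -23.38378578 103.41167488]
LR [601.69576519 125.91938601 103.41167488]
HL [473.60606459 -37.17047739 170.18536024]
HR [459.16435785 112.1326944  170.18536024]
```

```bash
cat >> h.py <<'E'
S=np.array([519.85,42.65,3.238]); TR=np.array([448.7,-358.5,0.297])
def slopeR(th,sgn=1,S=S):
    """tool frame on the slope: z=-n, wing at knob angle th -> y across the wing"""
    B=R.from_euler('z',S[2]).as_matrix(); n=B@N; u=B@U; l=B@Y
    y=sgn*(-u); z=-n; M=np.column_stack([np.cross(y,z),y,z]); return M@R.from_euler('z',th).as_matrix()
def flatR(yaw):  # tool down, tool x along yaw
    x=np.array([np.cos(yaw),np.sin(yaw),0]); z=np.array([0,0,-1.]); return np.column_stack([x,np.cross(z,x),z])
def plan(p,M=None):
    st=env.get_state(); R0=R.from_quat(st["orientation"]).as_matrix(); d=np.asarray(p)-st["tool_pos"]
    rv=np.zeros(3) if M is None else R.from_matrix(R0.T@M).as_rotvec()
    M=R0 if M is None else M
    print("clk",round(st["clock"],2),"tcp",st["tool_pos"].round(1),"j",st["joints"].round(2),"gw",round(st["grip_width"],1))
    print("d",d.round(1),"SHIFT-first",(R0.T@d/500).round(4),"SHIFT-after",(M.T@d/500).round(4),"TURN",(rv/(np.pi/2)).round(4))
E
python3 - <<'E'
from h import *
plan(w(S,sp(12,20,125)),slopeR(0))
E
```

```text
clk 0.1 tcp [160.3 551.7 213.2] j [ 1.27  0.32  1.57 -0.    1.26 -0.02] gw 91.3
d [ 521.6 -513.5  -37.2] SHIFT-first [-1.2883 -0.6951  0.0754] SHIFT-after [-1.1227  0.8829 -0.3296] TURN [0.2431 0.1659 0.7458]
```

```bash
python3 -m jog '1 -0.08 -0.043 -0.01 0 0 0;1 -0.08 -0.043 -0.01 0 0 0;1 -0.08 -0.043 -0.01 0 0 0;1 -0.08 -0.043 -0.01 0 0 0;1 -0.08 -0.043 -0.01 0 0 0;1 -0.08 -0.043 -0.01 0 0 0;1 -0.08 -0.043 -0.01 0 0 0;1 -0.08 -0.043 -0.01 0 0 0;1 -0.08 -0.043 -0.01 0 0 0;1 -0.08 -0.043 -0.01 0 0 0' 20
python3 -m jog '1 -0.08 -0.044 0 0 0 0;1 -0.08 -0.044 0 0 0 0;1 -0.08 -0.044 0 0 0 0;1 -0.08 -0.044 0 0 0 0;1 -0.08 -0.044 0 0 0 0;1 -0.08 -0.044 0 0 0 0;1 0 0 0 0 0 0'
python3 - <<'E'
from h import *
plan(w(S,sp(12,20,125)),slopeR(0))
E
```

```text
clock: 1.1
tool_pos: [485.4, 232.5, 263.9]
orientation: [0.141, 0.99, -0.0, -0.0]
wrist_force: [1.6, 0.9, -0.5]
grip_width: 91.2
grip_force: 0.0
clock: 1.8
tool_pos: [681.0, 35.8, 261.5]
orientation: [0.143, 0.99, -0.001, -0.0]
wrist_force: [-0.4, -0.1, -0.5]
grip_width: 91.5
grip_force: 0.0
clk 1.8 tcp [681.   35.8 261.5] j [ 0.04  0.47  1.2  -0.    1.46 -1.25] gw 91.5
d [  0.8   2.5 -85.5] SHIFT-first [-0.0002  0.0056  0.171 ] SHIFT-after [0.0048 0.0742 0.1541] TURN [0.2429 0.1654 0.7426]
```

```bash
python3 -m jog '0.2 0 0 0 0.027 0.0184 0.0825;0.2 0 0 0 0.027 0.0184 0.0825;0.2 0 0 0 0.027 0.0184 0.0825;0.2 0 0 0 0.027 0.0184 0.0825;0.2 0 0 0 0.027 0.0184 0.0825;0.2 0 0 0 0.027 0.0184 0.0825;0.2 0 0 0 0.027 0.0184 0.0825;0.2 0 0 0 0.027 0.0184 0.0825;0.2 0 0 0 0.027 0.0184 0.0825;0.2 0 0 0 0 0 0'
python3 - <<'E'
from h import *
plan(w(S,sp(12,20,125)),slopeR(0))
st=env.get_state(); P,T=wristT(st); im=optics.camera("wrist"); cv2.imwrite("pics/w1.png",im[:,:,::-1])
for k in KN: print(k,px(P,w(S,sp(*KN[k],40)),T).round())
for a in [(0,95,32),(0,-55,32),(24,-55,32),(24,95,32),(245,110,0),(245,-110,0)]: print(a,px(P,w(S,sp(*a)),T).round())
E
```

```text
clock: 2.8
tool_pos: [678.6, 40.3, 261.7]
orientation: [0.654, 0.724, -0.161, -0.147]
wrist_force: [-0.5, 0.2, -0.8]
grip_width: 54.2
grip_force: 0.0
clk 2.8 tcp [678.6  40.3 261.7] j [ 0.05  0.75  0.77 -0.02  2.05 -0.06] gw 54.2
d [  3.3  -2.1 -85.6] SHIFT-first [-0.0053  0.0784  0.1523] SHIFT-after [-0.0049  0.078   0.1525] TURN [-0.0015 -0.0001  0.0035]
LL [322. 235.]
LR [324.  86.]
HL [173. 234.]
HR [156.  85.]
(0, 95, 32) [364. 249.]
(0, -55, 32) [370. 108.]
(24, -55, 32) [346. 108.]
(24, 95, 32) [342. 249.]
(245, 110, 0) [157. 249.]
(245, -110, 0) [130.  52.]
```

View pics/w1.png

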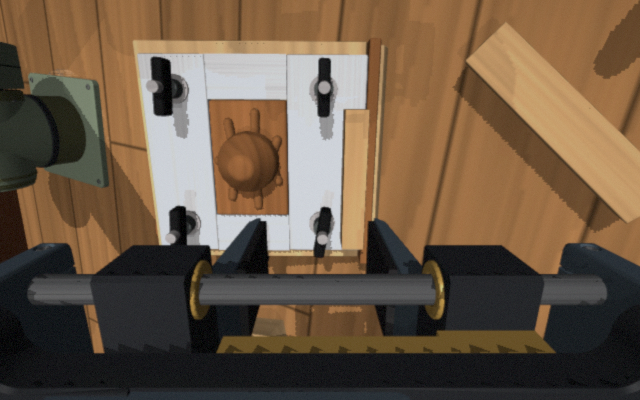

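The wrist view matches the predictions within 3 px. The knob pins show at (323,238), (325,87), (153,86) and about (176,238), and the batten spans columns 345–370 from row 109. The batten is confirmed at about y = +20 on the stand, so I descend.

```bash
python3 -m jog '0.1 -0.001 0.016 0.06 0 0 0;0.1 -0.001 0.016 0.06 0 0 0;0.1 -0.001 0.016 0.06 0 0 0;0.1 -0.001 0.015 0.06 0 0 0;0.1 -0.001 0.015 0.04 0 0 0.0035;0.1 0 0 0.03 0 0 0;0.1 0 0 0 0 0 0'
python3 - <<'E'
from h import *
plan(w(S,sp(12,20,9)),slopeR(0))
E
```

```text
clock: 3.55
tool_pos: [646.3, 35.6, 105.7]
orientation: [0.655, 0.724, -0.161, -0.147]
wrist_force: [-0.0, -0.3, -0.4]
grip_width: 50.3
grip_force: 0.0
clk 3.55 tcp [646.3  35.6 105.7] j [ 0.05  0.75  1.16 -0.02  1.67 -0.05] gw 50.3
d [-13.2  -2.1 -34.8] SHIFT-first [-0.0016  0.0054  0.0744] SHIFT-after [-0.0017  0.0052  0.0744] TURN [-0.0021  0.0003  0.0019]
```

```bash
python3 -m jog '0.1 -0.001 0.003 0.03 0 0 0;0.1 -0.001 0.002 0.03 0 0 0;0.1 0 0 0.014 0 0 0;0.1 0 0 0 0 0 0;-0.8 0 0 0 0 0 0;-0.8 0 0 0 0 0 0;-0.8 0 0 0 0 0 0;-0.8 0 0 0 0 0 0;-0.8 0 0 0 0 0 0;-0.8 0 0 0 0 0 0' 25
python3 - <<'E'
from h import *
plan(w(S,sp(12,20,9)),slopeR(0)); print(env.get_state()["wrist_force"])
E
```

```text
clock: 4.55
tool_pos: [634.9, 32.9, 73.2]
orientation: [0.656, 0.723, -0.16, -0.146]
wrist_force: [-1.7, -0.7, 4.7]
grip_width: 23.7
grip_force: 25.0
clk 4.55 tcp [634.9  32.9  73.2] j [ 0.05  0.76  1.23 -0.02  1.59 -0.05] gw 23.7
d [-1.8  0.6 -2.3] SHIFT-first [ 0.0016 -0.0012  0.0057] SHIFT-after [ 0.0016 -0.0012  0.0057] TURN [-0.0002  0.     -0.0001]
[-1.68756772 -0.7322617   4.68753505]
```

```bash
python3 -m jog '-0.8 0 0 -0.03 0 0 0;-0.8 0 0 -0.06 0 0 0;-0.8 0 0 -0.08 0 0 0;-0.8 0 0 -0.08 0 0 0;-0.8 0 0 -0.05 0 0 0;-0.8 0 0 0 0 0 0'
python3 - <<'E'
from h import *
plan([600,-100,260],flatR(TR[2])); plan(np.r_[w(TR,(0,-19,6))[:2],160],flatR(TR[2]))
E
```

```text
clock: 5.15
tool_pos: [701.0, 39.2, 210.8]
orientation: [0.657, 0.724, -0.157, -0.142]
wrist_force: [-0.7, -0.4, -1.1]
grip_width: 23.9
grip_force: 25.0
clk 5.15 tcp [701.   39.2 210.8] j [ 0.05  0.8   0.8  -0.02  1.97 -0.05] gw 23.9
d [-101.  -139.2   49.2] SHIFT-first [-0.2576 -0.2481  0.0049] SHIFT-after [-0.2746  0.2071 -0.0984] TURN [-0.2274  0.1862  0.8583]
clk 5.15 tcp [701.   39.2 210.8] j [ 0.05  0.8   0.8  -0.02  1.97 -0.05] gw 23.9
d [-246.7 -415.9  -50.8] SHIFT-first [-0.7802 -0.478   0.3293] SHIFT-after [-0.7152  0.6509  0.1016] TURN [-0.2274  0.1862  0.8583]
```

```bash
python3 -m jog '-0.8 0 0 0 -0.0227 0.0186 0.0858;-0.8 0 0 0 -0.0227 0.0186 0.0858;-0.8 0 0 0 -0.0227 0.0186 0.0858;-0.8 0 0 0 -0.0227 0.0186 0.0858;-0.8 0 0 0 -0.0227 0.0186 0.0858;-0.8 0 0 0 -0.0227 0.0186 0.0858;-0.8 0 0 0 -0.0227 0.0186 0.0858;-0.8 0 0 0 -0.0227 0.0186 0.0858;-0.8 0 0 0 -0.0227 0.0186 0.0858;-0.8 0 0 0 -0.0227 0.0186 0.0858'
python3 -m jog '-0.8 -0.07 0.064 0 0 0 0;-0.8 -0.07 0.064 0 0 0 0;-0.8 -0.07 0.064 0 0 0 0;-0.8 -0.07 0.064 0 0 0 0;-0.8 -0.07 0.064 0 0 0 0;-0.8 -0.07 0.064 0 0 0 0;-0.8 -0.07 0.064 0 0 0 0;-0.8 -0.07 0.064 0 0 0 0;-0.8 -0.07 0.064 0 0 0 0;-0.8 -0.07 0.064 0 0 0 0'
python3 - <<'E'
from h import *
plan(np.r_[w(TR,(0,-19,6))[:2],25],flatR(TR[2]))
E
```

```text
clock: 6.15
tool_pos: [697.1, 38.6, 206.2]
orientation: [0.989, 0.145, -0.005, -0.0]
wrist_force: [-0.8, 0.3, -0.6]
grip_width: 23.9
grip_force: 25.0
clock: 7.15
tool_pos: [455.2, -370.1, 208.9]
orientation: [0.989, 0.148, -0.005, -0.001]
wrist_force: [0.2, -0.8, -1.3]
grip_width: 23.9
grip_force: 25.0
clk 7.15 tcp [ 455.2 -370.1  208.9] j [-0.7   0.35  1.54 -0.01  1.27  0.58] gw 23.9
d [  -0.9   -6.6 -183.9] SHIFT-first [-0.0018  0.0137  0.3677] SHIFT-after [-0.0056  0.0121  0.3677] TURN [-0.0028  0.0065  0.0002]
```

```bash
python3 -m jog '-0.8 -0.002 0.006 0.06 0 0.0065 0;-0.8 -0.002 0.006 0.07 0 0 0;-0.8 0 0 0.08 0 0 0;-0.8 0 0 0.07 0 0 0;-0.8 0 0 0.05 0 0 0;-0.8 0 0 0.02 0 0 0;-0.8 0 0 0.013 0 0 0;-0.8 0 0 0.01 0 0 0;-0.8 0 0 0 0 0 0'
python3 - <<'E'
from h import *
plan(np.r_[w(TR,(0,-19,6))[:2],19],flatR(TR[2]))
E
```

```text
clock: 8.05
tool_pos: [457.2, -375.5, 24.6]
orientation: [0.989, 0.148, 0.001, -0.001]
wrist_force: [0.4, 0.3, -0.7]
grip_width: 24.1
grip_force: 25.0
clk 8.05 tcp [ 457.2 -375.5   24.6] j [-0.71  0.52  1.77  0.    0.85  0.56] gw 24.1
d [-3.  -1.2 -5.6] SHIFT-first [-0.0063  0.0005  0.0111] SHIFT-after [-0.0063  0.0005  0.0111] TURN [-0.0011 -0.001   0.0002]
```

Lower until there is contact, release, retreat and look.

```bash
python3 -m jog '-0.8 0 0 0.006 0 0 0;-0.8 0 0 0.005 0 0 0;-0.8 0 0 0 0 0 0'
python3 -m jog '-0.3 0 0 0 0 0 0;-0.2 0 0 0 0 0 0;-0.1 0 0 0 0 0 0;-0.1 0 0 0 0 0 0;-0.1 0 0 -0.02 0 0 0;-0.1 0 0 -0.05 0 0 0;-0.1 0 0 -0.08 0 0 0;-0.1 0 0 -0.1 0 0 0;-0.1 0 0 -0.1 0 0 0;-0.1 0 0 -0.1 0 0 0'
python3 - <<'E'
from h import *
a=optics.camera("top")[:,:,::-1]
cv2.imwrite("pics/t2.png",cv2.resize(a[170:290,385:505],None,fx=4,fy=4,interpolation=cv2.INTER_CUBIC))
plan(w(S,sp(*KN['LL'],110)),slopeR(0.15))
E
```

```text
clock: 8.35
tool_pos: [457.1, -375.4, 18.9]
orientation: [0.989, 0.148, 0.0, -0.001]
wrist_force: [-1.1, 0.1, -0.4]
grip_width: 23.7
grip_force: 25.0
clock: 9.35
tool_pos: [456.6, -375.7, 246.8]
orientation: [0.989, 0.148, 0.001, -0.001]
wrist_force: [0.3, -0.2, -0.7]
grip_width: 41.0
grip_force: 0.0
clk 9.4 tcp [ 459.9 -378.4  256.4] j [-0.71  0.32  1.46  0.    1.35  0.56] gw 41.1
d [190.3 358.4 -79.5] SHIFT-first [ 0.572  -0.5759  0.158 ] SHIFT-after [ 0.7398  0.3666 -0.045 ] TURN [ 0.2256 -0.2048 -0.7643]
```

View pics/t2.png

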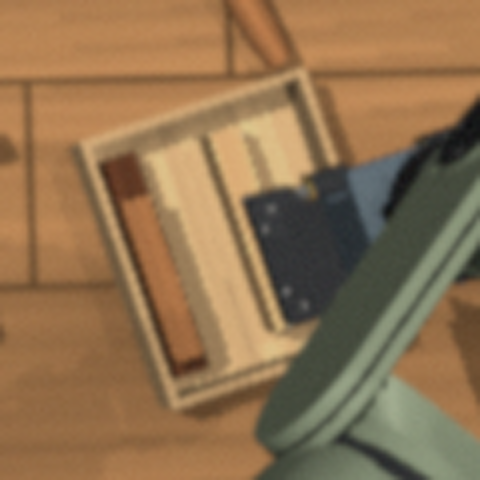

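The batten lies in the tray beside the strips, its visible edge running from (205,138) to (270,325) and partly hidden by the gripper. I go on to knob LL.

```bash
python3 -m jog '-0.1 0.0636 -0.064 0 0 0 0;-0.1 0.0636 -0.064 0 0 0 0;-0.1 0.0636 -0.064 0 0 0 0;-0.1 0.0636 -0.064 0 0 0 0;-0.1 0.0636 -0.064 0 0 0 0;-0.1 0.0636 -0.064 0 0 0 0;-0.1 0.0636 -0.064 0 0 0 0;-0.1 0.0636 -0.064 0 0 0 0;-0.1 0.0636 -0.064 0 0 0 0;-0.1 0 0 0 0 0 0'
python3 -m jog '-0.1 0 0 0 0.0251 -0.0228 -0.085;-0.1 0 0 0 0.0251 -0.0228 -0.085;-0.1 0 0 0 0.0251 -0.0228 -0.085;-0.1 0 0 0 0.0251 -0.0228 -0.085;-0.1 0 0 0 0.0251 -0.0228 -0.085;-0.1 0 0 0 0.0251 -0.0228 -0.085;-0.1 0 0 0 0.0251 -0.0228 -0.085;-0.1 0 0 0 0.0251 -0.0228 -0.085;-0.1 0 0 0 0.0251 -0.0228 -0.085;-0.1 0 0 0 0 0 0'
python3 - <<'E'
from h import *
plan(w(S,sp(*KN['LL'],80)),slopeR(0.15))
st=env.get_state(); P,T=wristT(st); im=optics.camera("wrist"); cv2.imwrite("pics/w2.png",im[:,:,::-1])
t=optics.camera("top"); cv2.imwrite("pics/top3.png",t[:,:,::-1])
for k in KN: print(k,px(P,w(S,sp(*KN[k],40)),T).round())
E
```

```text
clock: 10.4
tool_pos: [648.1, -11.6, 244.5]
orientation: [0.989, 0.151, 0.001, -0.002]
wrist_force: [-0.7, -1.0, -0.2]
grip_width: 41.0
grip_force: 0.0
clock: 11.4
tool_pos: [646.6, -16.6, 243.5]
orientation: [0.706, 0.672, -0.173, -0.143]
wrist_force: [0.9, -0.5, -0.3]
grip_width: 41.0
grip_force: 0.0
clk 11.4 tcp [646.6 -16.6 243.5] j [-0.02  0.69  0.94 -0.04  1.96  0.02] gw 41.0
d [ -9.   -4.7 -93.8] SHIFT-first [-0.0002  0.0656  0.177 ] SHIFT-after [0.0018 0.0626 0.1781] TURN [-0.0106 -0.0058  0.0045]
LL [354. 191.]
LR [332.  12.]
HL [188. 213.]
HR [144.  43.]
```

View pics/w2.png

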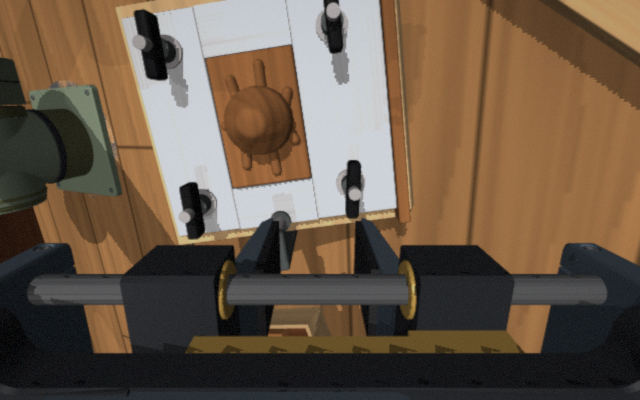

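```bash
cat >> h.py <<'E'
def knobfit(im,P,T,k,S=S,grid=np.arange(-.1,1.75,.02),r=45):
    s,y=KN[k]; dark=(im.max(2)<48).astype(np.uint8); best=[]
    c=px(P,w(S,sp(s,y,29)),T); roi=np.zeros_like(dark); cv2.circle(roi,tuple(int(v) for v in c),r,1,-1)
    dark=dark*roi
    for th in grid:
        for du in range(-8,9,2):
            for dl in range(-8,9,2):
                d=np.cos(th)*Y-(-np.sin(th))*U  # clockwise from above: left -> up-slope
                e=np.cross(N,d)
                q=[px(P,w(S,sp(s+du,y+dl,h)+a*d+b*e),T) for h in (18,40) for a in (-27,27) for b in (-6,6)]
                m=np.zeros_like(dark); cv2.fillConvexPoly(m,cv2.convexHull(np.array(q,np.float32)).astype(np.int32),1)
                best.append(((m&dark).sum()/max(1,(m|dark).sum()),th,du,dl))
    return tuple(np.round(max(best),3))
E
python3 - <<'E'
from h import *
st=env.get_state(); P,T=wristT(st); im=cv2.imread("pics/w2.png")
g=np.arange(-.1,.6,.04)
for k in ('LL','HL','HR'): print(k,knobfit(im,P,T,k,grid=g))
im=cv2.imread("pics/w1.png")
P,T=wristT(dict(tool_pos=np.array([678.6,40.3,261.7]),orientation=[.654,.724,-.161,-.147]))
for k in KN: print(k,knobfit(im,P,T,k,grid=g))
E
```

```text
LL (np.float64(0.552), np.float64(0.14), np.float64(0.0), np.float64(0.0))
HL (np.float64(0.516), np.float64(0.06), np.float64(-2.0), np.float64(2.0))
HR (np.float64(0.688), np.float64(0.02), np.float64(-2.0), np.float64(0.0))
LL (np.float64(0.565), np.float64(0.1), np.float64(0.0), np.float64(4.0))
LR (np.float64(0.582), np.float64(0.06), np.float64(0.0), np.float64(4.0))
HL (np.float64(0.341), np.float64(0.06), np.float64(-4.0), np.float64(8.0))
HR (np.float64(0.664), np.float64(0.06), np.float64(-4.0), np.float64(2.0))
```

```bash
python3 -m jog '-0.1 0 0.016 0.06 -0.0106 -0.0058 0;-0.1 0 0.016 0.07 0 0 0;-0.1 0.001 0.016 0.07 0 0 0;-0.1 0.001 0.015 0.05 0 0 0;-0.1 0 0 0.02 0 0 0;-0.1 0 0 0 0 0 0'
python3 - <<'E'
from h import *
plan(w(S,sp(*KN['LL'],10)),slopeR(0.13))
E
```

```text
clock: 12.1
tool_pos: [616.7, -23.2, 109.2]
orientation: [0.707, 0.673, -0.17, -0.134]
wrist_force: [0.4, -0.2, 1.2]
grip_width: 41.2
grip_force: 0.0
clk 12.1 tcp [616.7 -23.2 109.2] j [-0.03  0.7   1.26 -0.05  1.62  0.03] gw 41.2
d [ -8.5  -1.  -23. ] SHIFT-first [0.0002 0.0039 0.0489] SHIFT-after [0.0002 0.0039 0.0489] TURN [-0.     -0.0004 -0.0096]
```

```bash
python3 -m jog '-0.1 0 0.002 0.025 0 0 -0.009;-0.1 0 0.002 0.023 0 0 0;-0.1 0 0 0 0 0 0;-1 0 0 0 0 0 0;-1 0 0 0 0 0 0;-1 0 0 0 0 0 0;-1 0 0 0 0 0 0;-1 0 0 0 0 0 0' 30
python3 - <<'E'
from h import *
plan(w(S,sp(*KN['LL'],10)),slopeR(0.9)); print(env.get_state()["ft_torque"])
E
```

```text
clock: 12.9
tool_pos: [609.4, -23.7, 87.3]
orientation: [0.702, 0.679, -0.169, -0.134]
wrist_force: [-1.2, 0.7, 2.9]
grip_width: 18.3
grip_force: 30.0
clk 12.9 tcp [609.4 -23.7  87.3] j [-0.03  0.7   1.3  -0.05  1.56  0.02] gw 18.3
d [-1.2 -0.5 -1.1] SHIFT-first [-0.0009 -0.0013  0.003 ] SHIFT-after [-0.0015 -0.0003  0.003 ] TURN [ 0.0008 -0.0005  0.4907]
[-0.04563028  0.29533159 -0.05461822]
```

Width 18.3 mm means the tips are on the 20 mm hub, so I open, rise above the hub and grip the wing.

```bash
python3 -m jog '-0.1 0 0 0 0 0 0;-0.1 0 0 0 0 0 0;-0.1 0 0 -0.01 0 0 0;-0.1 0 0 -0.009 0 0 0;-0.1 0 0 0 0 0 0;-1 0 0 0 0 0 0;-1 0 0 0 0 0 0;-1 0 0 0 0 0 0;-1 0 0 0 0 0 0'
python3 - <<'E'
from h import *
plan(w(S,sp(*KN['LL'],21)),slopeR(0.9)); print(env.get_state()["ft_torque"])
st=env.get_state(); P,T=wristT(st); im=optics.camera("wrist"); cv2.imwrite("pics/w3.png",im[:,:,::-1])
E
```

```text
clock: 13.8
tool_pos: [613.0, -23.4, 95.2]
orientation: [0.702, 0.679, -0.169, -0.135]
wrist_force: [-1.6, 0.2, 0.8]
grip_width: 12.0
grip_force: 11.7
clk 13.8 tcp [613.  -23.4  95.2] j [-0.03  0.7   1.28 -0.05  1.59  0.02] gw 12.0
d [-0.3 -0.3  0.9] SHIFT-first [-0.0007 -0.0012 -0.0014] SHIFT-after [-0.0014 -0.0004 -0.0014] TURN [ 2.000e-04 -2.000e-04  4.906e-01]
[-0.32247957  0.07313462 -0.07918723]
```

View pics/w3.png

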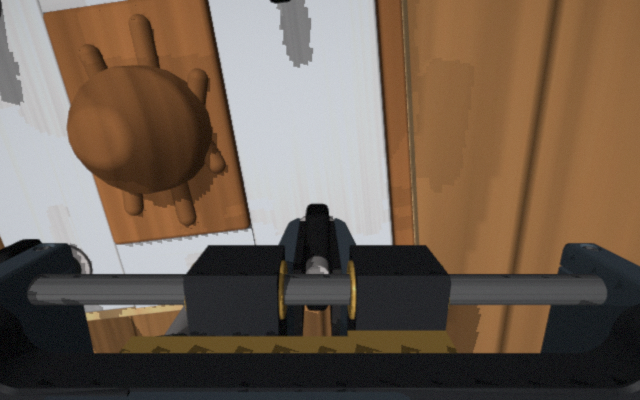

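The wing at (317,205–300) sits between the pads at 12.0 mm, so the grip is good. Turn to about 0.9.

```bash
python3 -m jog '-1 0 0 0 0 0 0.06;-1 0 0 0 0 0 0.06;-1 0 0 0 0 0 0.06;-1 0 0 0 0 0 0.06;-1 0 0 0 0 0 0.06;-1 0 0 0 0 0 0.06;-1 0 0 0 0 0 0.06;-1 0 0 0 0 0 0.06;-1 0 0 0 0 0 0.02;-1 0 0 0 0 0 0' 30
python3 - <<'E'
from h import *
plan(w(S,sp(*KN['LL'],21)),slopeR(0.9)); print({k:env.get_state()[k] for k in("ft_torque","wrist_force")})
E
python3 -m jog '-0.1 0 0 0 0 0 0;-0.1 0 0 0 0 0 0;-0.1 0 0 -0.04 0 0 0;-0.1 0 0 -0.08 0 0 0;-0.1 0 0 -0.08 0 0 0;-0.1 0 0 0 0 0 0'
python3 - <<'E'
from h import *
st=env.get_state(); P,T=wristT(st); im=optics.camera("wrist"); cv2.imwrite("pics/w4.png",im[:,:,::-1])
print(px(P,w(S,sp(*KN['LL'],40)),T))
plan(w(S,sp(*KN['HR'],80)),slopeR(0.04))
E
```

```text
clock: 14.85
tool_pos: [613.6, -23.7, 95.0]
orientation: [0.908, 0.359, -0.207, -0.059]
wrist_force: [1.1, -0.2, -0.7]
grip_width: 11.6
grip_force: 30.0
clk 14.85 tcp [613.6 -23.7  95. ] j [-0.03  0.7   1.28 -0.05  1.59  0.8 ] gw 11.6
d [-0.8 -0.   1.1] SHIFT-first [-0.0018 -0.0016 -0.0014] SHIFT-after [-0.0018 -0.0016 -0.0013] TURN [ 0.0009 -0.0007 -0.0095]
{'ft_torque': array([-0.27173052, -0.15984284, -0.04717589]), 'wrist_force': array([ 1.09345368, -0.23654378, -0.6967791 ])}
clock: 15.45
tool_pos: [659.0, -19.1, 190.9]
orientation: [0.909, 0.359, -0.202, -0.057]
wrist_force: [0.1, -0.2, 0.4]
grip_width: 40.9
grip_force: 0.0
[314.44754264 205.87482314]
clk 15.5 tcp [657.3 -19.2 188.3] j [-0.02  0.72  1.02 -0.05  1.83  0.79] gw 41.1
d [-176.7  133.4   28.2] SHIFT-first [-0.0707 -0.4326  0.084 ] SHIFT-after [ 0.2865 -0.331   0.0868] TURN [ 0.005  -0.0021 -0.5567]
```

```bash
python3 -m jog '-0.1 0 0 0 0 0 -0.093;-0.1 0 0 0 0 0 -0.093;-0.1 0 0 0 0 0 -0.093;-0.1 0 0 0 0 0 -0.093;-0.1 0 0 0 0 0 -0.093;-0.1 0 0 0 0 0 -0.092;-0.1 0 0 0 0 0 0'
python3 -m jog '-0.1 0.048 -0.055 0 0 0 0;-0.1 0.048 -0.055 0 0 0 0;-0.1 0.048 -0.055 0 0 0 0;-0.1 0.048 -0.055 0 0 0 0;-0.1 0.048 -0.055 0 0 0 0;-0.1 0.046 -0.056 0 0 0 0;-0.1 0 0 0.04 0 0 0;-0.1 0 0 0 0 0 0'
python3 - <<'E'
from h import *
st=env.get_state(); P,T=wristT(st); im=optics.camera("wrist"); cv2.imwrite("pics/w5.png",im[:,:,::-1])
plan(w(S,sp(*KN['HR'],21)),slopeR(0.04)); print(px(P,w(S,sp(*KN['HR'],40)),T))
g=np.arange(-.1,.5,.04)
for k in ('HR','LR','HL','LL'): print(k,knobfit(im,P,T,k,grid=g if k!='LL' else g+.7))
E
```

```text
clock: 16.2
tool_pos: [654.5, -19.3, 184.6]
orientation: [0.67, 0.71, -0.163, -0.143]
wrist_force: [-0.3, -0.5, 0.1]
grip_width: 40.8
grip_force: 0.0
clock: 17.0
tool_pos: [486.0, 114.8, 233.9]
orientation: [0.671, 0.709, -0.164, -0.142]
wrist_force: [-0.5, -0.1, -0.1]
grip_width: 40.9
grip_force: 0.0
clk 17.05 tcp [487.3 114.6 234.3] j [0.18 0.43 1.42 0.04 1.73 0.13] gw 40.9
d [-31.5  -2.8 -71.4] SHIFT-first [0.0007 0.0032 0.1561] SHIFT-after [0.0006 0.003  0.1561] TURN [-0.0006  0.0004 -0.0009]
[321.31526102 214.26183441]
HR (np.float64(0.56), np.float64(0.1), np.float64(0.0), np.float64(2.0))
LR (np.float64(0.664), np.float64(-0.02), np.float64(2.0), np.float64(2.0))
HL (np.float64(0.287), np.float64(0.46), np.float64(-8.0), np.float64(0.0))
LL (np.float64(0.552), np.float64(1.12), np.float64(-4.0), np.float64(8.0))
```

View pics/w5.png

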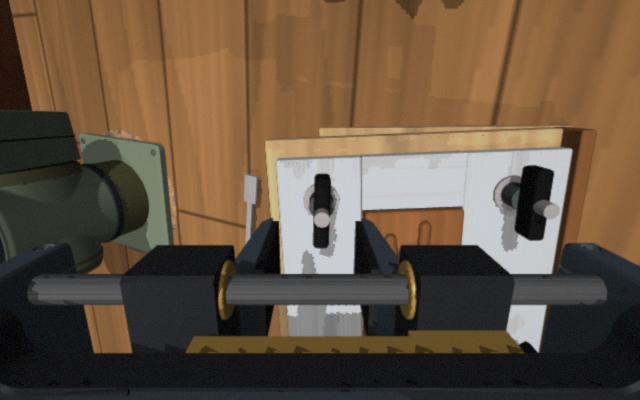

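HR's wing is at (322,212), centred between the open fingers and parallel to the pads. Descend, grip and turn it to about 0.9.

```bash
python3 -m jog '-0.1 0 0.003 0.06 0 0 0;-0.1 0 0 0.06 0 0 0;-0.1 0 0 0.034 0 0 0;-0.1 0 0 0 0 0 0;-1 0 0 0 0 0 0;-1 0 0 0 0 0 0;-1 0 0 0 0 0 0;-1 0 0 0 0 0 0'
python3 - <<'E'
from h import *
plan(w(S,sp(*KN['HR'],21)),slopeR(0.9)); print({k:env.get_state()[k] for k in("ft_torque","wrist_force","grip_force")})
E
```

```text
clock: 17.85
tool_pos: [457.7, 111.6, 165.3]
orientation: [0.671, 0.71, -0.162, -0.142]
wrist_force: [-1.0, -0.0, 6.2]
grip_width: 12.0
grip_force: 11.3
clk 17.85 tcp [457.7 111.6 165.3] j [0.19 0.43 1.6  0.04 1.54 0.12] gw 12.0
d [-1.9  0.2 -2.4] SHIFT-first [ 0.0006 -0.0015  0.006 ] SHIFT-after [-0.0007 -0.0014  0.006 ] TURN [ 0.0009 -0.0006  0.5475]
{'ft_torque': array([-0.04251079,  0.13189353, -0.15671491]), 'wrist_force': array([-0.9754871 , -0.03844436,  6.20838686]), 'grip_force': 11.251504272222519}
```

```bash
python3 -m jog '-1 0 0 0 0 0 0.06;-1 0 0 0 0 0 0.06;-1 0 0 0 0 0 0.06;-1 0 0 0 0 0 0.06;-1 0 0 0 0 0 0.06;-1 0 0 0 0 0 0.06;-1 0 0 0 0 0 0.06;-1 0 0 0 0 0 0.06;-1 0 0 0 0 0 0.06;-1 0 0 0 0 0 0'
python3 - <<'E'
from h import *
plan(w(S,sp(*KN['HR'],21)),slopeR(0.9)); print({k:env.get_state()[k] for k in("ft_torque","wrist_force","grip_force")})
E
python3 -m jog '-0.1 0 0 0 0 0 0;-0.1 0 0 0 0 0 0;-0.1 0 0 -0.04 0 0 0;-0.1 0 0 -0.08 0 0 0;-0.1 0 0 -0.06 0 0 0;-0.1 0 0 0 0 0 0'
python3 - <<'E'
from h import *
plan(w(S,sp(*KN['LR'],100)),slopeR(0.06))
E
```

```text
clock: 18.85
tool_pos: [457.8, 111.6, 165.3]
orientation: [0.903, 0.371, -0.206, -0.062]
wrist_force: [-0.8, -0.1, 3.8]
grip_width: 11.9
grip_force: 29.9
clk 18.85 tcp [457.8 111.6 165.3] j [0.19 0.43 1.6  0.04 1.54 0.97] gw 11.9
d [-2.   0.2 -2.4] SHIFT-first [-0.0007 -0.0016  0.006 ] SHIFT-after [-0.0008 -0.0016  0.006 ] TURN [ 0.001  -0.0011  0.0076]
{'ft_torque': array([-0.20796793,  0.2320352 , -0.09442206]), 'wrist_force': array([-0.78153555, -0.14934069,  3.80955752]), 'grip_force': 29.9496728181839}
clock: 19.45
tool_pos: [498.2, 115.7, 248.9]
orientation: [0.904, 0.372, -0.202, -0.062]
wrist_force: [0.0, 0.6, 0.1]
grip_width: 41.2
grip_force: 0.0
clk 19.45 tcp [498.2 115.7 248.9] j [0.18 0.44 1.37 0.04 1.76 0.97] gw 41.2
d [133.4  13.1 -81.2] SHIFT-first [0.2414 0.1964 0.0369] SHIFT-after [0.019  0.311  0.0338] TURN [ 0.0055 -0.0034 -0.5264]
```

```bash
python3 -m jog '-0.1 0 0 0 0 0 -0.088;-0.1 0 0 0 0 0 -0.088;-0.1 0 0 0 0 0 -0.088;-0.1 0 0 0 0 0 -0.088;-0.1 0 0 0 0 0 -0.088;-0.1 0 0 0 0 0 -0.086;-0.1 0 0 0 0 0 0'
python3 -m jog '-0.1 0.003 0.052 0 0 0 0;-0.1 0.003 0.052 0 0 0 0;-0.1 0.003 0.052 0 0 0 0;-0.1 0.003 0.052 0 0 0 0;-0.1 0.003 0.052 0 0 0 0;-0.1 0.003 0.051 0.03 0 0 0;-0.1 0 0 0 0 0 0'
python3 - <<'E'
from h import *
st=env.get_state(); P,T=wristT(st); im=optics.camera("wrist"); cv2.imwrite("pics/w6.png",im[:,:,::-1])
plan(w(S,sp(*KN['LR'],22)),slopeR(0.06)); print(px(P,w(S,sp(*KN['LR'],40)),T))
print(knobfit(im,P,T,'LR',grid=np.arange(-.1,.5,.03)))
E
```

```text
clock: 20.15
tool_pos: [494.7, 115.2, 245.2]
orientation: [0.678, 0.702, -0.165, -0.14]
wrist_force: [0.1, -0.3, -0.2]
grip_width: 40.9
grip_force: 0.0
clock: 20.85
tool_pos: [629.4, 127.4, 162.1]
orientation: [0.679, 0.701, -0.167, -0.142]
wrist_force: [-0.3, 0.0, -0.6]
grip_width: 41.4
grip_force: 0.0
clk 20.9 tcp [628.8 127.5 164.3] j [0.17 0.71 1.1  0.03 1.77 0.13] gw 41.1
d [-30.   -1.8 -67.2] SHIFT-first [0.0024 0.0028 0.1473] SHIFT-after [0.0023 0.0022 0.1473] TURN [-0.0026  0.0003 -0.0024]
[317.47743415 214.58064051]
(np.float64(0.584), np.float64(0.02), np.float64(0.0), np.float64(2.0))
```

View pics/w6.png

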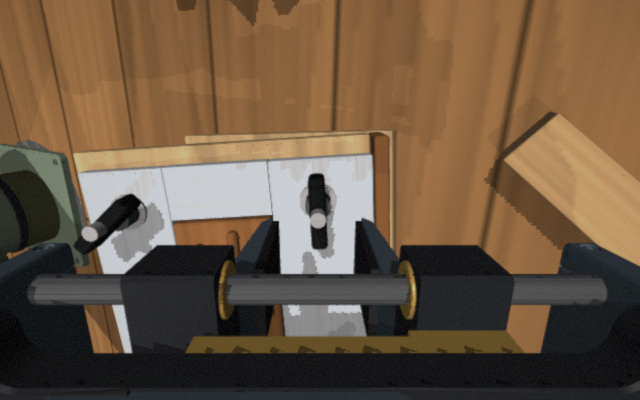

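LR's wing is at (318,212), centred, and HR at (110,222) clearly stands about half way. Grip LR.

```bash
python3 -m jog '-0.1 0.002 0.002 0.06 0 0 0;-0.1 0 0 0.06 0 0 0;-0.1 0 0 0.027 0 0 0;-0.1 0 0 0 0 0 0;-1 0 0 0 0 0 0;-1 0 0 0 0 0 0;-1 0 0 0 0 0 0;-1 0 0 0 0 0 0'
python3 - <<'E'
from h import *
plan(w(S,sp(*KN['LR'],21)),slopeR(0.9)); print({k:env.get_state()[k] for k in("ft_torque","wrist_force","grip_force")})
E
```

```text
clock: 21.7
tool_pos: [601.2, 125.8, 100.4]
orientation: [0.679, 0.703, -0.163, -0.139]
wrist_force: [0.6, 0.7, 1.0]
grip_width: 11.9
grip_force: 12.6
clk 21.7 tcp [601.2 125.8 100.4] j [0.17 0.7  1.28 0.03 1.59 0.13] gw 11.9
d [-2.8 -0.2 -4.3] SHIFT-first [ 0.0001 -0.0016  0.0101] SHIFT-after [-0.0011 -0.0011  0.0101] TURN [ 0.0033 -0.0017  0.5336]
{'ft_torque': array([ 0.11938278, -0.03517892,  0.06653746]), 'wrist_force': array([0.57627187, 0.69159695, 1.01700234]), 'grip_force': 12.554449886083603}
```

```bash
python3 -m jog '-1 0 0 0 0 0 0.06;-1 0 0 0 0 0 0.06;-1 0 0 0 0 0 0.06;-1 0 0 0 0 0 0.06;-1 0 0 0 0 0 0.06;-1 0 0 0 0 0 0.06;-1 0 0 0 0 0 0.06;-1 0 0 0 0 0 0.06;-1 0 0 0 0 0 0.05;-1 0 0 0 0 0 0'
python3 - <<'E'
from h import *
plan(w(S,sp(*KN['LR'],21)),slopeR(0.9)); print({k:env.get_state()[k] for k in("ft_torque","wrist_force","grip_force")})
E
python3 -m jog '-0.1 0 0 0 0 0 0;-0.1 0 0 0 0 0 0;-0.1 0 0 -0.04 0 0 0;-0.1 0 0 -0.08 0 0 0;-0.1 0 0 -0.06 0 0 0;-0.1 0 0 0 0 0 0'
python3 - <<'E'
from h import *
plan(w(S,sp(*KN['HL'],100)),slopeR(0.06))
E
```

```text
clock: 22.7
tool_pos: [601.4, 125.6, 100.3]
orientation: [0.905, 0.368, -0.205, -0.061]
wrist_force: [4.5, -1.1, 1.4]
grip_width: 11.6
grip_force: 30.0
clk 22.7 tcp [601.4 125.6 100.3] j [0.17 0.7  1.28 0.03 1.59 0.96] gw 11.6
d [-3.1 -0.  -4.2] SHIFT-first [-0.0013 -0.0018  0.0101] SHIFT-after [-0.0012 -0.0017  0.0101] TURN [ 0.0025 -0.0028  0.0035]
{'ft_torque': array([-0.24269211, -0.74320277, -0.02325083]), 'wrist_force': array([ 4.54229402, -1.05839896,  1.43177909]), 'grip_force': 29.980303645133972}
clock: 23.3
tool_pos: [639.8, 129.8, 185.1]
orientation: [0.905, 0.369, -0.203, -0.061]
wrist_force: [-0.3, -0.1, 0.2]
grip_width: 40.9
grip_force: 0.0
clk 23.3 tcp [639.8 129.8 185.1] j [0.17 0.71 1.04 0.03 1.82 0.97] gw 40.9
d [-136.3 -164.1   49.5] SHIFT-first [-0.435   0.0355  0.0353] SHIFT-after [-0.3188 -0.2978  0.0384] TURN [ 0.0051 -0.0032 -0.5304]
```

```bash
python3 -m jog '-0.1 0 0 0 0 0 -0.089;-0.1 0 0 0 0 0 -0.089;-0.1 0 0 0 0 0 -0.089;-0.1 0 0 0 0 0 -0.088;-0.1 0 0 0 0 0 -0.088;-0.1 0 0 0 0 0 -0.087;-0.1 0 0 0 0 0 0'
python3 -m jog '-0.1 -0.0455 -0.0425 0 0 0 0;-0.1 -0.0455 -0.0425 0 0 0 0;-0.1 -0.0455 -0.0425 0 0 0 0;-0.1 -0.0455 -0.0425 0 0 0 0;-0.1 -0.0455 -0.0425 0 0 0 0;-0.1 -0.0455 -0.0425 0 0 0 0;-0.1 -0.0455 -0.0425 0.03 0 0 0;-0.1 0 0 0 0 0 0'
python3 - <<'E'
from h import *
st=env.get_state(); P,T=wristT(st); im=optics.camera("wrist"); cv2.imwrite("pics/w7.png",im[:,:,::-1])
plan(w(S,sp(*KN['HL'],22)),slopeR(0.06)); print(px(P,w(S,sp(*KN['HL'],40)),T))
print(knobfit(im,P,T,'HL',grid=np.arange(-.1,.5,.03)))
E
```

```text
clock: 24.0
tool_pos: [636.4, 129.3, 180.4]
orientation: [0.678, 0.702, -0.165, -0.141]
wrist_force: [0.9, -0.1, -0.1]
grip_width: 41.1
grip_force: 0.0
clock: 24.8
tool_pos: [499.3, -36.2, 234.8]
orientation: [0.68, 0.7, -0.166, -0.141]
wrist_force: [0.1, 0.0, 0.9]
grip_width: 41.3
grip_force: 0.0
clk 24.85 tcp [501.  -35.  234.6] j [-0.05  0.43  1.42 -0.06  1.72 -0.08] gw 41.2
d [-30.3  -2.5 -70.7] SHIFT-first [0.001  0.0046 0.1539] SHIFT-after [0.0011 0.0046 0.1539] TURN [ 0.0001 -0.0008 -0.0037]
[323.28832241 211.86655663]
(np.float64(0.57), np.float64(0.08), np.float64(0.0), np.float64(2.0))
```

```bash
python3 -m jog '-0.1 0.001 0.004 0.06 0 0 0;-0.1 0 0 0.06 0 0 0;-0.1 0 0 0.033 0 0 0;-0.1 0 0 0 0 0 0;-1 0 0 0 0 0 0;-1 0 0 0 0 0 0;-1 0 0 0 0 0 0;-1 0 0 0 0 0 0'
python3 - <<'E'
from h import *
plan(w(S,sp(*KN['HL'],21)),slopeR(0.9)); print({k:env.get_state()[k] for k in("ft_torque","wrist_force","grip_force")})
E
```

```text
clock: 25.65
tool_pos: [472.0, -36.7, 165.4]
orientation: [0.678, 0.702, -0.165, -0.14]
wrist_force: [-4.8, -0.6, 10.4]
grip_width: 11.7
grip_force: 7.2
clk 25.65 tcp [472.  -36.7 165.4] j [-0.06  0.44  1.59 -0.06  1.54 -0.07] gw 11.7
d [-1.8 -0.8 -2.4] SHIFT-first [-0.0014 -0.0012  0.006 ] SHIFT-after [-0.0019  0.0002  0.006 ] TURN [ 1.000e-04 -0.000e+00  5.335e-01]
{'ft_torque': array([-0.14534864,  1.07686375, -0.18713787]), 'wrist_force': array([-4.81015195, -0.64198305, 10.44237498]), 'grip_force': 7.213064655661583}
```

```bash
python3 -m jog '-1 0 0 -0.003 0 0 0.06;-1 0 0 0 0 0 0.06;-1 0 0 0 0 0 0.06;-1 0 0 0 0 0 0.06;-1 0 0 0 0 0 0.06;-1 0 0 0 0 0 0.06;-1 0 0 0 0 0 0.06;-1 0 0 0 0 0 0.06;-1 0 0 0 0 0 0.05;-1 0 0 0 0 0 0'
python3 - <<'E'
from h import *
plan(w(S,sp(*KN['HL'],21)),slopeR(0.9)); print({k:env.get_state()[k] for k in("ft_torque","wrist_force","grip_force")})
E
python3 -m jog '-0.1 0 0 0 0 0 0;-0.1 0 0 0 0 0 0;-0.1 0 0 -0.05 0 0 0;-0.1 0 0 -0.09 0 0 0;-0.1 0 0 -0.09 0 0 0;-0.1 0 0 -0.09 0 0 0;-0.1 0 0 0 0 0 0'
python3 - <<'E'
from h import *
st=env.get_state(); P,T=wristT(st); im=optics.camera("wrist"); cv2.imwrite("pics/w8.png",im[:,:,::-1])
for k in KN: print(k,px(P,w(S,sp(*KN[k],40)),T).round(),knobfit(im,P,T,k,grid=np.arange(-.1,1.75,.05),r=50))
plan(w(S,sp(*KN['LL'],120)),slopeR(0.9))
E
```

```text
clock: 26.65
tool_pos: [472.8, -37.0, 165.2]
orientation: [0.904, 0.368, -0.207, -0.062]
wrist_force: [-1.6, -1.9, -4.3]
grip_width: 11.6
grip_force: 30.0
clk 26.65 tcp [472.8 -37.  165.2] j [-0.06  0.44  1.59 -0.06  1.54  0.76] gw 11.6
d [-2.5 -0.5 -2.2] SHIFT-first [-0.0025 -0.0013  0.0062] SHIFT-after [-0.0025 -0.0013  0.0062] TURN [ 0.0005 -0.0002  0.0035]
{'ft_torque': array([-0.27401193, -0.27684741, -0.01520111]), 'wrist_force': array([-1.59710411, -1.88717672, -4.29874602]), 'grip_force': 29.988512098789215}
clock: 27.35
tool_pos: [543.7, -29.9, 316.0]
orientation: [0.906, 0.369, -0.201, -0.059]
wrist_force: [0.8, -0.2, 0.1]
grip_width: 41.3
grip_force: 0.0
LL [424.  54.] (np.float64(0.618), np.float64(0.9), np.float64(2.0), np.float64(0.0))
LR [292. -70.] (np.float64(0.0), np.float64(1.7), np.float64(8.0), np.float64(8.0))
HL [314. 188.] (np.float64(0.547), np.float64(0.9), np.float64(0.0), np.float64(0.0))
HR [186.  88.] (np.float64(0.602), np.float64(0.9), np.float64(-2.0), np.float64(4.0))
clk 27.4 tcp [542.1 -30.  313.4] j [-0.04  0.47  1.16 -0.06  1.93  0.75] gw 41.0
d [ 112.4   10.3 -127.5] SHIFT-first [0.2417 0.1957 0.1385] SHIFT-after [0.2439 0.195  0.1357] TURN [ 0.004  -0.0042  0.0041]
```

All three visible knobs read 0.90, and LR was turned to the same tool angle. Second pass, starting with LL.

```bash
python3 -m jog '-0.1 0.0405 0.0325 0.01 0 0 0;-0.1 0.0405 0.0325 0.01 0 0 0;-0.1 0.0405 0.0325 0.02 0 0 0;-0.1 0.0405 0.0325 0.03 0 0 0;-0.1 0.0405 0.0325 0.04 0 0 0;-0.1 0.0405 0.0325 0.06 0 0 0;-0.1 0 0 0.05 0 0 0;-0.1 0 0 0.03 0 0 0;-0.1 0 0 0 0 0 0'
python3 - <<'E'
from h import *
plan(w(S,sp(*KN['LL'],22)),slopeR(0.9))
E
```

```text
clock: 28.3
tool_pos: [625.6, -21.5, 128.8]
orientation: [0.904, 0.368, -0.21, -0.063]
wrist_force: [-0.1, -0.2, 0.1]
grip_width: 40.8
grip_force: 0.0
clk 28.3 tcp [625.6 -21.5 128.8] j [-0.03  0.7   1.2  -0.05  1.68  0.78] gw 40.8
d [-12.4  -2.2 -31.8] SHIFT-first [0.0022 0.0044 0.0682] SHIFT-after [0.002  0.004  0.0682] TURN [-0.003   0.0026  0.0042]
```

```bash
python3 -m jog '-0.1 0.001 0.002 0.035 -0.003 0.003 0.004;-0.1 0.001 0.002 0.031 0 0 0;-0.1 0 0 0 0 0 0;-1 0 0 0 0 0 0;-1 0 0 0 0 0 0;-1 0 0 0 0 0 0;-1 0 0 0 0 0 0'
python3 -m jog '-1 0 0 0 0 0 0.06;-1 0 0 0 0 0 0.06;-1 0 0 0 0 0 0.06;-1 0 0 0 0 0 0.06;-1 0 0 0 0 0 0.06;-1 0 0 0 0 0 0.06;-1 0 0 0 0 0 0.06;-1 0 0 0 0 0 0.02;-1 0 0 0 0 0 0'
python3 - <<'E'
from h import *
plan(w(S,sp(*KN['LL'],21)),slopeR(1.6)); print({k:env.get_state()[k] for k in("ft_torque","wrist_force","grip_force")})
E
```

```text
clock: 29.0
tool_pos: [616.8, -23.4, 101.7]
orientation: [0.906, 0.366, -0.203, -0.06]
wrist_force: [-1.8, 5.2, 6.5]
grip_width: 12.0
grip_force: 9.9
clock: 29.9
tool_pos: [617.0, -24.0, 101.6]
orientation: [0.977, 0.037, -0.211, 0.013]
wrist_force: [2.0, -1.0, 2.4]
grip_width: 12.0
grip_force: 30.0
clk 29.9 tcp [617.  -24.  101.6] j [-0.03  0.7   1.27 -0.05  1.59  1.48] gw 12.0
d [-4.3  0.2 -5.5] SHIFT-first [-0.0032 -0.0012  0.0135] SHIFT-after [-0.0031 -0.0012  0.0135] TURN [ 0.0008 -0.0061  0.0052]
{'ft_torque': array([-0.21731741, -0.02362356, -0.02448567]), 'wrist_force': array([ 1.98652399, -1.02599772,  2.38020977]), 'grip_force': 29.964424073696136}
```

```bash
python3 -m jog '-0.1 0 0 0 0 0 0;-0.1 0 0 0 0 0 0;-0.1 0 0 -0.05 0 0 0;-0.1 0 0 -0.08 0 0 0;-0.1 0 0 -0.05 0 0 -0.09;-0.1 0 0 0 0 0 -0.09;-0.1 0 0 0 0 0 -0.09;-0.1 0 0 0 0 0 -0.09;-0.1 0 0 0 0 0 -0.085;-0.1 0 0 0 0 0 0'
python3 - <<'E'
from h import *
st=env.get_state(); P,T=wristT(st); im=optics.camera("wrist"); cv2.imwrite("pics/w9.png",im[:,:,::-1])
for k in ('LL','LR','HR'): print(k,knobfit(im,P,T,k,grid=np.arange(.7,1.75,.05),r=50))
plan(w(S,sp(*KN['HR'],80)),slopeR(0.9))
E
```

```text
clock: 30.9
tool_pos: [653.6, -19.9, 182.6]
orientation: [0.905, 0.369, -0.204, -0.061]
wrist_force: [0.1, -0.4, -0.6]
grip_width: 41.2
grip_force: 0.0
LL (np.float64(0.575), np.float64(1.55), np.float64(-2.0), np.float64(0.0))
LR (np.float64(0.656), np.float64(0.9), np.float64(-2.0), np.float64(4.0))
HR (np.float64(0.581), np.float64(1.05), np.float64(4.0), np.float64(4.0))
clk 30.95 tcp [653.7 -19.9 182.6] j [-0.02  0.71  1.04 -0.05  1.81  0.77] gw 41.1
d [-173.   134.1   33.8] SHIFT-first [-0.0602 -0.4332  0.0708] SHIFT-after [-0.0619 -0.4325  0.0734] TURN [ 0.0034 -0.0037  0.0032]
```

```bash
python3 -m jog '-0.1 -0.007 -0.048 0 0 0 0;-0.1 -0.007 -0.048 0 0 0 0;-0.1 -0.007 -0.048 0 0 0 0;-0.1 -0.007 -0.048 0 0 0 0;-0.1 -0.007 -0.048 0 0 0 0;-0.1 -0.007 -0.048 0 0 0 0;-0.1 -0.007 -0.048 0 0 0 0;-0.1 -0.007 -0.048 0 0 0 0;-0.1 -0.007 -0.048 0.05 0 0 0;-0.1 0 0 0.03 0 0 0'
python3 -m jog '-0.1 0 0 0 0 0 0'
python3 - <<'E'
from h import *
plan(w(S,sp(*KN['HR'],24)),slopeR(0.9))
E
```

```text
clock: 31.95
tool_pos: [475.5, 113.8, 213.5]
orientation: [0.905, 0.369, -0.203, -0.061]
wrist_force: [1.2, -1.0, 0.5]
grip_width: 41.1
grip_force: 0.0
clock: 32.05
tool_pos: [475.9, 112.4, 212.1]
orientation: [0.905, 0.369, -0.205, -0.061]
wrist_force: [0.3, -0.2, 0.4]
grip_width: 41.2
grip_force: 0.0
clk 32.05 tcp [475.9 112.4 212.1] j [0.18 0.42 1.49 0.04 1.66 0.98] gw 41.2
d [-18.9  -0.5 -46.5] SHIFT-first [0.0054 0.0007 0.1002] SHIFT-after [0.0057 0.0012 0.1002] TURN [ 0.0029 -0.002   0.0043]
```

```bash
python3 -m jog '-0.1 0.003 0 0.05 0 0 0.004;-0.1 0.003 0 0.05 0 0 0;-0.1 0 0 0 0 0 0;-1 0 0 0 0 0 0;-1 0 0 0 0 0 0;-1 0 0 0 0 0 0;-1 0 0 0 0 0 0'
python3 -m jog '-1 0 0 0 0 0 0.06;-1 0 0 0 0 0 0.06;-1 0 0 0 0 0 0.06;-1 0 0 0 0 0 0.06;-1 0 0 0 0 0 0.06;-1 0 0 0 0 0 0.06;-1 0 0 0 0 0 0.06;-1 0 0 0 0 0 0.02;-1 0 0 0 0 0 0'
python3 - <<'E'
from h import *
plan(w(S,sp(*KN['HR'],21)),slopeR(1.6)); print({k:env.get_state()[k] for k in("ft_torque","wrist_force","grip_force")})
E
```

```text
clock: 32.75
tool_pos: [459.8, 112.5, 167.1]
orientation: [0.906, 0.366, -0.203, -0.06]
wrist_force: [-3.5, 6.6, 6.8]
grip_width: 12.0
grip_force: 7.7
clock: 33.65
tool_pos: [460.1, 111.8, 167.1]
orientation: [0.977, 0.038, -0.211, 0.013]
wrist_force: [2.3, -1.7, 3.1]
grip_width: 11.6
grip_force: 30.0
clk 33.65 tcp [460.1 111.8 167.1] j [0.19 0.43 1.59 0.04 1.54 1.67] gw 11.6
d [-4.3  0.  -4.1] SHIFT-first [-0.0043 -0.0008  0.011 ] SHIFT-after [-0.0042 -0.0008  0.0111] TURN [ 0.0008 -0.0066  0.0061]
{'ft_torque': array([-0.49672304, -0.04136932,  0.04652995]), 'wrist_force': array([ 2.26875131, -1.72137971,  3.13556368]), 'grip_force': 30.001521706581116}
```

```bash
python3 -m jog '-0.1 0 0 0 0 0 0;-0.1 0 0 0 0 0 0;-0.1 0 0 -0.05 0 0 0;-0.1 0 0 -0.08 0 0 0;-0.1 0 0 -0.05 0 0 -0.09;-0.1 0 0 0 0 0 -0.09;-0.1 0 0 0 0 0 -0.09;-0.1 0 0 0 0 0 -0.09;-0.1 0 0 0 0 0 -0.085;-0.1 0 0 0 0 0 0'
python3 - <<'E'
from h import *
plan(w(S,sp(*KN['LR'],60)),slopeR(0.9))
E
```

```text
clock: 34.65
tool_pos: [496.2, 116.0, 248.0]
orientation: [0.904, 0.37, -0.204, -0.061]
wrist_force: [0.5, 0.3, -0.2]
grip_width: 41.6
grip_force: 0.0
clk 34.65 tcp [496.2 116.  248. ] j [0.18 0.43 1.38 0.04 1.76 0.98] gw 41.6
d [ 118.5   11.2 -116.5] SHIFT-first [0.2435 0.1974 0.1129] SHIFT-after [0.2459 0.1958 0.1105] TURN [ 0.0033 -0.0036  0.0058]
```

```bash
python3 -m jog '-0.1 0.0405 0.0328 0 0 0 0;-0.1 0.0405 0.0328 0 0 0 0;-0.1 0.0405 0.0328 0 0 0 0;-0.1 0.0405 0.0328 0 0 0 0;-0.1 0.0405 0.0328 0 0 0 0;-0.1 0.0405 0.0328 0.04 0 0 0;-0.1 0 0 0.05 0 0 0;-0.1 0 0 0.02 0 0 0;-0.1 0 0 0 0 0 0'
python3 - <<'E'
from h import *
plan(w(S,sp(*KN['LR'],24)),slopeR(0.9))
E
```

```text
clock: 35.55
tool_pos: [614.0, 127.0, 132.2]
orientation: [0.904, 0.369, -0.205, -0.061]
wrist_force: [0.8, -0.2, 0.3]
grip_width: 41.1
grip_force: 0.0
clk 35.55 tcp [614.  127.  132.2] j [0.17 0.7  1.2  0.03 1.68 0.96] gw 41.1
d [-14.4  -1.3 -33.4] SHIFT-first [0.0014 0.0009 0.0727] SHIFT-after [0.0016 0.0011 0.0727] TURN [ 0.0023 -0.0019  0.0048]
```

```bash
python3 -m jog '-0.1 0.001 0.001 0.04 0 0 0.004;-0.1 0 0 0.032 0 0 0;-0.1 0 0 0 0 0 0;-1 0 0 0 0 0 0;-1 0 0 0 0 0 0;-1 0 0 0 0 0 0;-1 0 0 0 0 0 0'
python3 -m jog '-1 0 0 0 0 0 0.06;-1 0 0 0 0 0 0.06;-1 0 0 0 0 0 0.06;-1 0 0 0 0 0 0.06;-1 0 0 0 0 0 0.06;-1 0 0 0 0 0 0.06;-1 0 0 0 0 0 0.06;-1 0 0 0 0 0 0.02;-1 0 0 0 0 0 0'
python3 - <<'E'
from h import *
plan(w(S,sp(*KN['LR'],21)),slopeR(1.6)); print({k:env.get_state()[k] for k in("ft_torque","wrist_force","grip_force")})
E
python3 -m jog '-0.1 0 0 0 0 0 0;-0.1 0 0 0 0 0 0;-0.1 0 0 -0.05 0 0 0;-0.1 0 0 -0.08 0 0 0;-0.1 0 0 -0.06 0 0 -0.09;-0.1 0 0 0 0 0 -0.09;-0.1 0 0 0 0 0 -0.09;-0.1 0 0 0 0 0 -0.09;-0.1 0 0 0 0 0 -0.085;-0.1 0 0 0 0 0 0'
python3 - <<'E'
from h import *
plan(w(S,sp(*KN['HL'],60)),slopeR(0.9))
E
```

```text
clock: 36.25
tool_pos: [601.7, 125.6, 100.9]
orientation: [0.906, 0.367, -0.203, -0.06]
wrist_force: [2.4, -1.8, 1.1]
grip_width: 11.8
grip_force: 5.8
clock: 37.15
tool_pos: [601.8, 125.3, 100.9]
orientation: [0.977, 0.038, -0.211, 0.013]
wrist_force: [1.7, -0.8, 2.2]
grip_width: 11.8
grip_force: 30.0
clk 37.15 tcp [601.8 125.3 100.9] j [0.17 0.7  1.28 0.03 1.59 1.66] gw 11.8
d [-3.5  0.3 -4.7] SHIFT-first [-0.0024 -0.0012  0.0114] SHIFT-after [-0.0023 -0.0012  0.0114] TURN [ 0.0007 -0.0064  0.0071]
{'ft_torque': array([-0.36769442, -0.12643067,  0.03437892]), 'wrist_force': array([ 1.6990574 , -0.8274484 ,  2.19655558]), 'grip_force': 29.99692440032959}
clock: 38.15
tool_pos: [640.1, 129.6, 186.4]
orientation: [0.904, 0.371, -0.204, -0.061]
wrist_force: [-1.2, -0.1, -0.3]
grip_width: 41.1
grip_force: 0.0
clk 38.15 tcp [640.1 129.6 186.4] j [0.17 0.71 1.04 0.03 1.82 0.96] gw 41.1
d [-153.5 -165.5   11.9] SHIFT-first [-0.4349  0.0334  0.1189] SHIFT-after [-0.4338  0.0387  0.1211] TURN [ 0.0033 -0.0035  0.0068]
```

```bash
python3 -m jog '-0.1 -0.048 0.004 0 0 0 0;-0.1 -0.048 0.004 0 0 0 0;-0.1 -0.048 0.004 0 0 0 0;-0.1 -0.048 0.004 0 0 0 0;-0.1 -0.048 0.004 0 0 0 0;-0.1 -0.048 0.004 0 0 0 0;-0.1 -0.048 0.004 0 0 0 0;-0.1 -0.048 0.004 0 0 0 0;-0.1 -0.05 0.004 0.06 0 0 0;-0.1 0 0 0.05 0 0 0'
python3 -m jog '-0.1 0 0 0 0 0 0'
python3 - <<'E'
from h import *
plan(w(S,sp(*KN['HL'],24)),slopeR(0.9))
E
```

```text
clock: 39.15
tool_pos: [488.2, -38.5, 202.9]
orientation: [0.905, 0.369, -0.203, -0.06]
wrist_force: [-0.2, -0.4, 0.2]
grip_width: 41.2
grip_force: 0.0
clock: 39.25
tool_pos: [486.8, -37.0, 200.6]
orientation: [0.904, 0.369, -0.206, -0.062]
wrist_force: [0.9, 0.4, 0.4]
grip_width: 41.1
grip_force: 0.0
clk 39.25 tcp [486.8 -37.  200.6] j [-0.06  0.43  1.51 -0.06  1.63  0.75] gw 41.1
d [-15.3  -0.4 -34.9] SHIFT-first [ 0.0026 -0.0006  0.0762] SHIFT-after [ 0.0028 -0.0006  0.0762] TURN [ 0.0006 -0.0016  0.0053]
```

```bash
python3 -m jog '-0.1 0.002 0 0.04 0 0 0.004;-0.1 0 0 0.036 0 0 0;-0.1 0 0 0 0 0 0;-1 0 0 0 0 0 0;-1 0 0 0 0 0 0;-1 0 0 0 0 0 0;-1 0 0 0 0 0 0'
python3 -m jog '-1 0 0 0 0 0 0.06;-1 0 0 0 0 0 0.06;-1 0 0 0 0 0 0.06;-1 0 0 0 0 0 0.06;-1 0 0 0 0 0 0.06;-1 0 0 0 0 0 0.06;-1 0 0 0 0 0 0.06;-1 0 0 0 0 0 0.02;-1 0 0 0 0 0 0'
python3 - <<'E'
from h import *
plan(w(S,sp(*KN['HL'],21)),slopeR(1.6)); print({k:env.get_state()[k] for k in("ft_torque","wrist_force","grip_force")})
E
python3 -m jog '-0.1 0 0 0 0 0 0;-0.1 0 0 0 0 0 0;-0.1 0 0 -0.05 0 0 0;-0.1 0 0 -0.09 0 0 0;-0.1 0 0 -0.09 0 0 -0.09;-0.1 0 0 -0.09 0 0 -0.09;-0.1 0 0.05 -0.05 0 0 -0.09;-0.1 0 0.05 0 0 0 -0.09;-0.1 0 0.05 0 0 0 -0.09;-0.1 0 0 0 0 0 0'
python3 - <<'E'
from h import *
st=env.get_state(); P,T=wristT(st); im=optics.camera("wrist"); cv2.imwrite("pics/w10.png",im[:,:,::-1]); top=optics.camera("top"); cv2.imwrite("pics/top9.png",top[:,:,::-1])
for k in KN: print(k,px(P,w(S,sp(*KN[k],40)),T).round(),knobfit(im,P,T,k,grid=np.arange(.7,1.8,.05),r=50))
E
```

```text
clock: 39.95
tool_pos: [474.7, -36.5, 167.9]
orientation: [0.905, 0.368, -0.203, -0.061]
wrist_force: [-2.6, 7.2, 8.1]
grip_width: 12.1
grip_force: 5.2
clock: 40.85
tool_pos: [475.1, -37.5, 167.8]
orientation: [0.977, 0.039, -0.212, 0.013]
wrist_force: [1.3, -1.1, 4.0]
grip_width: 11.5
grip_force: 30.0
clk 40.85 tcp [475.1 -37.5 167.8] j [-0.06  0.43  1.59 -0.06  1.54  1.45] gw 11.5
d [-4.9  0.  -4.9] SHIFT-first [-0.0048 -0.0009  0.0129] SHIFT-after [-0.0047 -0.0009  0.013 ] TURN [ 0.0007 -0.0059  0.0081]
{'ft_torque': array([-0.23517191,  0.18361797, -0.04220293]), 'wrist_force': array([ 1.30341369, -1.05903301,  3.96947728]), 'grip_force': 30.000215470790863}
clock: 41.85
tool_pos: [585.5, -97.4, 321.1]
orientation: [0.902, 0.374, -0.204, -0.062]
wrist_force: [-0.6, 0.7, -0.9]
grip_width: 40.9
grip_force: 0.0
LL [344.  31.] (np.float64(0.581), np.float64(1.55), np.float64(0.0), np.float64(2.0))
LR [210. -92.] (np.float64(0.0), np.float64(1.75), np.float64(8.0), np.float64(8.0))
HL [243. 161.] (np.float64(0.577), np.float64(1.65), np.float64(2.0), np.float64(2.0))
HR [115.  62.] (np.float64(0.624), np.float64(1.65), np.float64(0.0), np.float64(6.0))
```

All readings are good, but LR is out of view, so I move across for one check of LR and of the batten.

```bash
python3 -m jog '-0.1 0.08 -0.04 0 0 0 0;-0.1 0.08 -0.04 0 0 0 0;-0.1 0.08 -0.04 0 0 0 0;-0.1 0.08 -0.04 0 0 0 0;-0.1 0 0 0 0 0 0'
python3 - <<'E'
from h import *
st=env.get_state(); print(st["tool_pos"]); P,T=wristT(st); im=optics.camera("wrist")
for k in KN: print(k,px(P,w(S,sp(*KN[k],40)),T).round(),knobfit(im,P,T,k,grid=np.arange(.7,1.8,.05),r=50))
a=optics.camera("top"); a0=cv2.imread("pics/top0.png")[:,:,::-1]
d=(np.abs(a.astype(int)-a0).sum(2)>40).astype(np.uint8)
PT=optics.camera_params("top"); m=np.zeros_like(d); cv2.fillConvexPoly(m,np.array([px(PT,w(TR,(x,y,6))) for x,y in((94,40),(94,-79),(-94,-79),(-94,40))]).astype(np.int32),1)
ys,xs=np.nonzero(d&m); r=cv2.minAreaRect(np.column_stack([xs,ys]).astype(np.float32)); print("diff in tray",len(xs),r,"pred centre",px(PT,w(TR,(0,-19,38))))
E
```

```text
clock: 42.45
tool_pos: [634.0, 80.2, 291.2]
orientation: [0.901, 0.378, -0.204, -0.063]
wrist_force: [-0.8, -0.4, 0.3]
grip_width: 41.2
grip_force: 0.0
[633.96170415  80.1960263  291.24870848]
LL [422. 202.] (np.float64(0.57), np.float64(1.65), np.float64(0.0), np.float64(0.0))
LR [313. 108.] (np.float64(0.595), np.float64(1.55), np.float64(2.0), np.float64(2.0))
HL [326. 302.] (np.float64(0.131), np.float64(0.9), np.float64(8.0), np.float64(-8.0))
HR [220. 224.] (np.float64(0.176), np.float64(1.45), np.float64(8.0), np.float64(4.0))
diff in tray 1854 ((447.0231018066406, 226.74578857421875), (65.57077026367188, 40.372596740722656), 70.1678695678711) pred centre [449.88354138 227.22007413]
```

```bash
python3 -c "
from plant import env
print(env.sign_off())"
```

```text
the job is handed in; nothing more can be done
None
```

I laid the batten on the tray floor and turned all four knobs crosswise in two passes, to about 0.9 and then to about 1.59 rad (wrist images read 1.55–1.65). I handed in at about 42.5 s, but the hand-in returned no verdict.

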